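# Register a ripening board for needle piercing

## Robot

A 7-joint arm with a two-finger parallel gripper is mounted at the origin on the work surface. World frame = base frame: x ahead of the robot, y to its left, z up, the work surface at z = 0. Lengths are in m, angles in rad, forces in N, time in s.
With the tool pointing down it reaches from about 0.4 to 0.85 m from the base axis. Payload 4.5 kg.
Tool frame: the origin (TCP) lies where the fingers leave the gripper's body, on its centre line; the fingertips stand 64 mm ahead of it and the grasp point (between the pads) lies 45 mm ahead of it; z points along the fingers, y is the direction in which the jaws open and shut (so a half turn about z gives the same grasp; the last joint's range is limited). The gripper opens to 88 mm and grips with 3 to 60 N. Pads are 18 mm wide; open, the fingers measure 123 mm over their backs; the gripper's body (75 mm by 187 mm) begins 45 mm behind the grasp point.
Start: joints at [-1.221, 0.689, -0.195, 1.565, 0.157, 0.902, -0.215], TCP at [0.194, 0.594, 0.303] pointing down, gripper open.
Joint ranges: [-3.01, 3.01], [-0.46, 2.08], [-1.47, 1.51], [0.13, 2.56], [-1, 4.14], [0.04, 2.09], [-2.66, 2.66]. Speed limits (rad/s): [2.57, 2.57, 3.14, 3.14, 3.14, 3.14, 3.14].

## Interface

Orientations are given as a unit quaternion [x, y, z, w].
In Python, from plant import monitor, snapshot, workorder, finder gives the robot as it stands.
- The arm moves only by the tool carry_out, never from a script. Its argument "motion" is one flat list of numbers, 6 for each row, row after row: the shift along the tool's x, y, z in cm, then the turn, a rotation vector about the tool's x, y, z in rad. In form: [x, y, z, rx, ry, rz, x, y, z, rx, ry, rz, ...]. A call has 1 to 8 rows; each row shifts and turns the commanded pose from where the row before left it, along the tool's axes as they then stand; what a row does not reach is not made up. A row lasts 1/8 s, in which the tool goes at most 62.5 mm and 10.7 degrees, less where a joint would pass 70% of its speed; a pose out of reach is approached as far as the arm can. A call with a gripper value outside its range is refused whole. "hand" is the finger opening in cm, from 0 to 8.81, set as the call begins (left out, the last holds). The fingers move at their own pace and stop on an object; "grip_force" is the grip in N (left out, the last holds). Time passes only in rows, so rows that do not move let the fingers close. It gives the time, the measured TCP pose, the force and the opening at its end, in the units of the state.
- monitor.get_state(): the state, without advancing time (a new reading comes with each control period).
- snapshot(name): name is "scene" or "top" or "wrist"; returns a dict with "frame" (420x560x3 uint8, red, green, blue), "range_z" (420x560 float32, m along the optical axis (not along the pixel's ray), 0 where there is no reading), "fx", "fy", "cx", "cy" (pixels), "rvec" (rotation vector, rad) and "tvec" (3), from world to camera coordinates, as OpenCV has them; the wrist camera has in their place "hand_eye" (4x4, takes a point from camera to tool coordinates, whose origin is the TCP and whose axes are the flange's). Camera axes: x right, y down, z forward; pixel columns grow to the right and rows downward; lengths in m; the calibration is good to about 2 mm. A picture is of the moment at which its call begins: read the wrist's pose just before it.
- workorder.finish_job(): hands the job in, once; it reports no verdict.
Trained networks look in a picture, given as the dict that the camera call returned (one of the last four; its "shot" number tells which), for a name from the list of things; names that differ only in an ending like _2 or _b are one class to them, and where a whole thing is asked for, a point or a joint stands for the part that bears it (a point fixed in the world has none). Each returns a list of dicts, best first, with "p" (0 to 1); they miss things now and then, are a little off and sometimes report something else, mostly with a low value. They report only what shows in the picture. A call takes as long as a camera call.
- finder.masks_of(picture, thing): "pixels" (420x560 bool, what is visible of it) and "extent" ([left, top, right, bottom] in pixels, round what is visible of it).
The state is a dict: "clock": time; "q": joint angles; "qd": joint speeds; "joint_torque": joint torques, N m; "tool_pos": TCP position; "eef_rot": TCP orientation; "contact_force": force on the tool from outside, world axes, zero at the start; "moment": the same for the moment, N m; "opening": opening from 0.0 (shut) to 1.0 (fully open).
Only numpy, scipy, OpenCV 4.12 (cv2) and the standard library are available. Lean on these libraries where they do the work, as an engineer would, in place of code of your own. Each camera call takes 0.05 s, during which the arm holds its last target. There are 200 camera calls.

## Task

Get the blue cheese ready for piercing: first clear the empty steel hoop out of the way and stand it upright in the middle of the green mat, then slide the wooden board with the cheese on it along the table until its long edge lies flush against the aluminium rail and its end is fully home against the red end stop. Do not lift the board or touch the cheese riding on it, which must stay near the middle of the board, and leave the other three small cheeses round the station where they stand.

Things in the scene. Friction and masses are not known exactly. Their poses are not given: they have to be found in the camera images.
- station: Fixed aluminium rail on the table, a straight fence 480 mm long (its y), 12 mm thick, 28 mm high. Origin on the table at the middle of the rail's near face, the face the board has to lie against; x points away from the robot through the rail (the board stays on the negative x side), y runs along the rail. A 4 mm foot plate lies behind it, out of the way.
- end_stop: Fixed red block standing at one end of the rail, left or right (it changes), on the board's side of it: 70 mm (x) by 24 mm (y) by 30 mm high, axes parallel to the rail's, its centre 45 mm in front of the rail's face and 200 mm along the rail from its middle. Origin at the centre of its underside. The board's end comes against its inner face, 12 mm from its centre.
- board: Loose pale wooden board lying on the table, 90 mm (x) by 140 mm (y) by 24 mm thick, 0.16 to 0.26 kg, slides on the table; starts in front of the rail, turned at most 0.3 rad from it. Origin at the centre of its underside; its y is the long direction, its +x long edge is the one that goes against the rail. At home its centre is 45 mm in front of the rail and 82 mm along the rail from the red stop's centre.
- blue_cheese: Loose round cheese with blue spots, 64 mm across, 34 mm high, about 0.13 kg, standing on the board near its middle (its top is 58 mm above the table). Origin at the centre of its underside. Not to be touched; it rides by friction only.
- hoop_mid (a point): Centre, half-way up, of the loose empty steel hoop: an upright open tube 52 mm outside diameter, 55 mm high, 0.11 kg, standing between the board and the rail. z is its axis. Can be gripped across its outside.
- mat: Flat green mat fixed to the table, 110 by 110 mm, 4 mm thick, to the left or the right of the station (a white scale of like size, 37 mm high, is on the other side). Origin at the centre of its underside.
- cheese_end: Bystander: round cheese 66 mm across, 36 mm high, standing at the end of the rail opposite the red stop. Origin at the centre of its underside.
- cheese_left: Bystander: round cheese 68 mm across, 38 mm high, left of the board, nearer the robot. Origin at the centre of its underside.
- cheese_right: Bystander: round cheese 68 mm across, 38 mm high, right of the board, nearer the robot. Origin at the centre of its underside.

How it is judged:
On the way, in this order (a step that is already met when the one before it is completed fails the run):
1. the empty hoop stands upright in the middle of the green mat (horizontal distance between hoop_mid and mat below 0.03 m and angle between hoop_mid's own z axis and vertical below 0.1 rad and height (world z) of hoop_mid between 0.028 and 0.036 m), for 0.3 s.
2. the board lies flush against the rail and home against the red stop (x of board in the frame of station above -0.048 m and angle between the x axis of board and the x axis of station, either way round below 0.025 rad and y of board in the frame of end_stop between -0.085 and 0.085 m and angle between board's own z axis and vertical below 0.03 rad and height (world z) of board below 0.004 m), for 0.2 s.
At the end, for the whole second after the job is handed in: Hoop upright on the mat, within 30 mm of its centre. Board flat, long edge within 3 mm of the rail and parallel within 0.025 rad, end within 3 mm of the red stop. Cheese upright, within 22 mm of the board's middle. Board and cheese at rest (all of step 1 and all of step 2 and horizontal distance between blue_cheese and board below 0.022 m and angle between blue_cheese's own z axis and vertical below 0.1 rad and linear speed of each of board, blue_cheese below 0.01 m/s); the robot touches nothing.
It fails at once if the robot touches the cheese on the board (contact force between any of the fingers, the arm and blue_cheese above 0.5 N).
It fails at once if the board is lifted off the table or tipped (height (world z) of board above 0.012 m or angle between board's own z axis and vertical above 0.12 rad).
It fails at once if one of the other three cheeses is moved more than 12 mm (distance of any of cheese_end, cheese_left, cheese_right from where it was at the start of the episode above 0.012 m).
It also fails if it takes over 67 s, if anything falls off the work surface, if the arm or the gripper's body presses on something with over 40 N, if the wrist force passes 120 N, or if a joint passes its speed limit or range.

## Working session

There is one attempt and no reset: what is moved stays moved. The work goes in short steps, Python scripts to look and compute and a tool call to move; the robot and the scene stay as the last step left them, time stands still between calls to the robot, and variables do not carry over. Pictures are saved under pics/ and viewed, about 8 in all and at most 12, crops included, and the job is handed in when it is done.

Besides the shell and the picture viewer there is one more tool, called in YAML: its name, and indented under it one key for each argument. carry_out: Moves the arm, as the interface text tells. Its arguments: {"type":"object","properties":{"motion":{"type":"array"},"hand":{"type":"number"},"grip_force":{"type":"number"}},"required":["motion"]}

```bash
mkdir -p pics
cat > h.py <<'E'
import numpy as np, cv2
from scipy.spatial.transform import Rotation as R
from plant import monitor, snapshot, workorder, finder
def shot(name,save=None):
    s=monitor.get_state(); p=snapshot(name)
    if 'hand_eye' in p:
        T=np.eye(4);T[:3,:3]=R.from_quat(s['eef_rot']).as_matrix();T[:3,3]=s['tool_pos']
        p['c2w']=T@np.array(p['hand_eye'])
    else:
        T=np.eye(4);T[:3,:3]=R.from_rotvec(np.ravel(p['rvec'])).as_matrix();T[:3,3]=np.ravel(p['tvec'])
        p['c2w']=np.linalg.inv(T)
    if save: cv2.imwrite(save,p['frame'][:,:,::-1])
    return p
def cloud(p):
    v,u=np.mgrid[:420,:560]; z=p['range_z']
    c=np.stack([(u-p['cx'])/p['fx']*z,(v-p['cy'])/p['fy']*z,z],-1)
    return c@p['c2w'][:3,:3].T+p['c2w'][:3,3]
def find(p,n):
    m=finder.masks_of(p,n)
    return (m[0]['p'],m[0]['pixels'],m[0]['extent']) if m else None
E
python3 - <<'E'
from h import *
s=monitor.get_state(); print(s)
p=shot('top','pics/top1.png'); W=cloud(p)
for n in ['station','end_stop','board','blue_cheese','hoop_mid','mat','cheese_end','cheese_left','cheese_right']:
    r=find(p,n)
    if r is None: print(n,None);continue
    m=r[1]&(p['range_z']>0); P=W[m]; zt=np.percentile(P[:,2],90); t=P[P[:,2]>zt-.006]
    rc=cv2.minAreaRect((t[:,:2]*1000).astype(np.float32))
    print(n,round(r[0],2),r[2],'ztop %.3f'%zt,np.round(rc[0],0),np.round(rc[1],0),round(rc[2],1),len(t))
shot('scene','pics/scene1.png')
E
```

```text
{'clock': 0.0, 'q': array([-1.22120421,  0.68997928, -0.194511  ,  1.56634996,  0.15732168,
        0.90251482, -0.21509848]), 'qd': array([ 0.0016905 , -0.00072481, -0.00046773, -0.00032098, -0.00017522,
        0.00018984, -0.00182564]), 'joint_torque': array([ 2.40330337e-04, -5.27558792e+01, -1.26670238e+00, -1.53428364e+01,
       -5.26233867e-02,  6.40137776e-03,  1.66007126e-04]), 'tool_pos': array([0.19398954, 0.59358219, 0.30191122]), 'eef_rot': array([ 1.57192419e-01,  9.87567558e-01, -9.26187878e-04, -6.81105342e-05]), 'contact_force': array([-0.68458601,  0.42050561,  0.93733728]), 'moment': array([0.05817833, 0.02911906, 0.00404899]), 'opening': 0.9985197170638604}
station 0.85 [181.1, 144.0, 361.6, 190.9] ztop 0.027 [655.  39.] [476.  14.] 82.6 874
end_stop 0.85 [184.7, 171.6, 197.4, 197.4] ztop 0.033 [630. 242.] [23. 67.] 81.5 169
board 0.92 [233.1, 211.7, 294.5, 262.2] ztop 0.026 [495.  50.] [140.  90.] 68.2 1203
blue_cheese 0.96 [245.8, 223.3, 274.2, 246.4] ztop 0.060 [498.  59.] [61. 59.] 46.0 444
hoop_mid 0.52 [280.9, 186.4, 302.0, 208.5] ztop 0.055 [597. -23.] [45. 51.] 76.3 69
mat 0.88 [122.2, 227.4, 163.8, 273.9] ztop 0.006 [456. 370.] [110. 116.] 0.7 1631
cheese_end 0.81 [331.0, 192.8, 355.0, 219.1] ztop 0.038 [ 579. -154.] [62. 61.] 88.5 435
cheese_left 0.79 [161.8, 218.4, 191.3, 248.5] ztop 0.039 [501. 276.] [65. 65.] 62.4 487
cheese_right 0.72 [121.7, 228.2, 161.3, 271.6] ztop 0.006 [457. 370.] [109. 111.] 2.5 1585
```

View pics/top1.png

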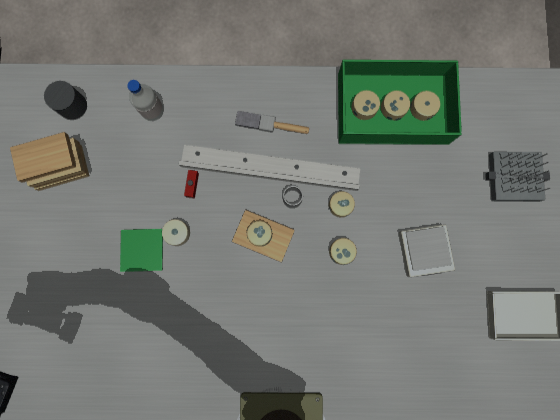

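View pics/scene1.png

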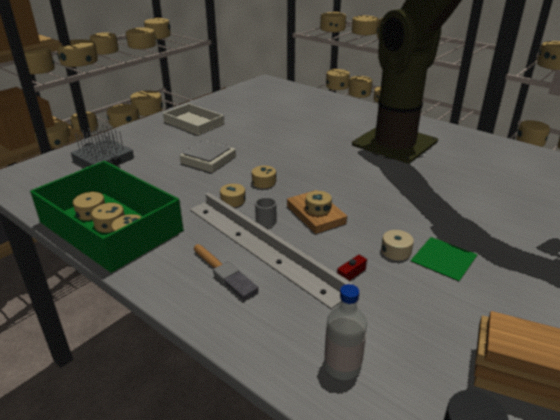

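The top view shows the red stop at the left end of the rail (191,184), the mat at (141,250) and the hoop at (292,196) between board and rail. The cheese_right mask was wrong: it covers the mat, while the cheese itself is at (343,250). I'll go above the hoop, with the jaws parallel to the rail.

carry_out:
  motion: [0,0,0,0,0,-0.186,-3,-3.5,0.5,0,0,0,-3,-3.5,0.5,0,0,0,-3,-3.5,0.5,0,0,0,-3,-3.5,0.5,0,0,0,-3,-3.5,0.5,0,0,0,-3,-3.5,0.5,0,0,0,-3,-3.5,0.5,0,0,0]
  hand: 8.8

```text
clock: 1.55
tool_pos: [0.3715, 0.3229, 0.2678]
eef_rot: [0.065, 0.998, 0.0, 0.0]
contact_force: [0.3, -0.1, -0.4]
opening: 1.0
```

carry_out:
  motion: [-3,-3.5,0.5,0,0,0,-3,-3.5,0.5,0,0,0,-3,-3.5,0.5,0,0,0,-3,-3.5,0.5,0,0,0,-3,-3.5,0.5,0,0,0,-3,-3.5,0.5,0,0,0,-3,-3.5,0.5,0,0,0,-3,-3.5,0.5,0,0,0]

```text
clock: 2.55
tool_pos: [0.5733, 0.014, 0.2277]
eef_rot: [0.065, 0.998, 0.0, 0.0]
contact_force: [0.8, 1.5, -0.4]
opening: 0.995
```

```bash
cat >> h.py <<'E'
def state():
    s=monitor.get_state(); M=R.from_quat(s['eef_rot']).as_matrix()
    print('t',round(s['clock'],2),'pos',np.round(s['tool_pos'],4),'y-yaw deg',round(np.degrees(np.arctan2(M[1,1],M[0,1])),2),'z',np.round(M[:,2],3),'F',np.round(s['contact_force'],1),'open',round(s['opening'],3))
    return s,M
def rel(w):
    s,M=state(); return np.round(M.T@(np.array(w)-s['tool_pos'])*100,2)
E
python3 - <<'E'
from h import *
state()
p=shot('wrist','pics/w1.png'); W=cloud(p)
for n in ['station','board','blue_cheese','hoop_mid']:
    r=find(p,n)
    if r is None: print(n,None);continue
    m=r[1]&(p['range_z']>0); P=W[m]; zt=np.percentile(P[:,2],90); t=P[P[:,2]>zt-.006]
    rc=cv2.minAreaRect((t[:,:2]*1000).astype(np.float32)); c=cv2.minEnclosingCircle((t[:,:2]*1000).astype(np.float32))
    print(n,round(r[0],2),r[2],'ztop %.3f'%zt,np.round(rc[0],0),np.round(rc[1],0),round(rc[2],1),c)
    if n=='hoop_mid': print(rel([c[0][0]/1000,c[0][1]/1000,.03+.045]))
E
```

```text
t 2.55 pos [0.5733 0.014  0.2277] y-yaw deg 82.55 z [ 0.001  0.    -1.   ] F [ 0.8  1.5 -0.4] open 0.995
station 0.6 [65.8, 268.7, 496.5, 307.6] ztop 0.027 [601.  12.] [377. 116.] 82.7 ((645.8706665039062, 6.043159484863281), 188.30604553222656)
board 0.98 [216.8, 6.4, 423.8, 172.7] ztop 0.023 [496.  51.] [140.  90.] 68.1 ((496.20758056640625, 50.9708366394043), 82.23217010498047)
blue_cheese 0.81 [286.4, 45.1, 380.4, 139.1] ztop 0.057 [499.  60.] [63. 63.] 22.1 ((499.0743408203125, 60.01007843017578), 32.423179626464844)
hoop_mid 0.72 [200.6, 195.3, 271.3, 272.8] ztop 0.053 [597. -24.] [51. 51.] 79.4 ((597.0420532226562, -24.275175094604492), 26.07100486755371)
t 2.8 pos [0.572  0.0161 0.2277] y-yaw deg 82.59 z [-0.     0.001 -1.   ] F [-0.   0.9 -0.6] open 1.0
[-3.01 -3.7  15.27]
```

carry_out:
  motion: [-1.5,-1.8,1,0,0,0,-1.5,-1.9,1,0,0,0,0,0,3,0,0,0,0,0,3,0,0,0,0,0,3,0,0,0,0,0,2.5,0,0,0,0,0,1.8,0,0,0,0,0,0,0,0,0]

```text
clock: 3.8
tool_pos: [0.5968, -0.026, 0.0732]
eef_rot: [0.065, 0.998, -0.0, -0.001]
contact_force: [-0.5, 0.2, 1.2]
opening: 0.999
```

carry_out:
  motion: [0,0,0,0,0,0,0,0,0,0,0,0,0,0,0,0,0,0,0,0,0,0,0,0,0,0,0,0,0,0]
  hand: 3
  grip_force: 20

```text
clock: 4.42
tool_pos: [0.5976, -0.0252, 0.0752]
eef_rot: [0.065, 0.998, 0.0, 0.0]
contact_force: [0.0, 0.0, 3.4]
opening: 0.577
```

Run:
```python
from h import *
print(rel([.456,.370,.2]))
```

```text
t 4.42 pos [ 0.5976 -0.0252  0.0752] y-yaw deg 82.56 z [ 0.001  0.    -1.   ] F [0.  0.  3.4] open 0.577
[ 19.15  37.36 -12.49]
```

carry_out:
  motion: [0,0,0,0,0,0,0,0,-1,0,0,0,0,0,-2,0,0,0,0,0,-2,0,0,0,0,0,-2,0,0,0,0,0,-1,0,0,0,0.6,1.2,0,0,0,0,1.4,2.6,0,0,0,0]

```text
clock: 5.42
tool_pos: [0.582, 0.0147, 0.1543]
eef_rot: [0.066, 0.998, -0.0, -0.0]
contact_force: [-0.4, 0.6, -1.4]
opening: 0.573
```

carry_out:
  motion: [2,4,0,0,0,0,2,4,0,0,0,0,2,4,0,0,0,0,2,4,0,0,0,0,2.2,4,0,0,0,0,2.2,4,0,0,0,0,2,4,0,0,0,0,2,4,0,0,0,0]

```text
clock: 6.42
tool_pos: [0.4591, 0.3554, 0.154]
eef_rot: [0.064, 0.998, -0.0, -0.001]
contact_force: [1.0, -0.4, -1.2]
opening: 0.573
```

carry_out:
  motion: [0.7,1.5,0,0,0,0,0,0,0,0,0,0,0,0,0,0,0,0]

```text
clock: 6.8
tool_pos: [0.457, 0.3669, 0.1544]
eef_rot: [0.066, 0.998, -0.001, 0.0]
contact_force: [-0.1, 0.5, -1.4]
opening: 0.573
```

Run:
```python
from h import *
s,M=state()
p=shot('top','pics/t2.png'); W=cloud(p)
r=find(p,'mat');P=W[r[1]]; print(r[0],np.percentile(P,[5,50,95],axis=0).round(3))
print(rel([.456,.370,.079]))
```

```text
t 6.8 pos [0.457  0.3669 0.1544] y-yaw deg 82.42 z [-0.    -0.003 -1.   ] F [-0.1  0.5 -1.4] open 0.573
0.78 [[ 0.403  0.316 -0.001]
 [ 0.419  0.362  0.003]
 [ 0.509  0.415  0.007]]
t 6.9 pos [0.4572 0.367  0.1546] y-yaw deg 82.39 z [ 0.    -0.002 -1.   ] F [-0.9  0.2 -1.6] open 0.576
[0.17 0.3  7.56]
```

carry_out:
  motion: [0.1,0.3,2,0,0,0,0,0,2,0,0,0,0,0,1.7,0,0,0,0,0,0.8,0,0,0,0,0,0.5,0,0,0,0,0,0.3,0,0,0,0,0,0.15,0,0,0,0,0,0,0,0,0]

```text
clock: 7.9
tool_pos: [0.4557, 0.3725, 0.0805]
eef_rot: [0.065, 0.998, 0.0, 0.0]
contact_force: [-0.2, 0.5, -1.4]
opening: 0.577
```

carry_out:
  motion: [0,0,0.1,0,0,0,0,0,0.1,0,0,0,0,0,0,0,0,0]

```text
clock: 8.28
tool_pos: [0.4558, 0.3726, 0.0791]
eef_rot: [0.065, 0.998, 0.0, 0.0]
contact_force: [-0.4, -0.6, 4.9]
opening: 0.577
```

carry_out:
  motion: [0,0,0,0,0,0,0,0,0,0,0,0,0,0,0,0,0,0,0,0,0,0,0,0,0,0,-1,0,0,0,0,0,-3,0,0,0,0,0,-4,0,0,0,0,0,-4,0,0,0]
  hand: 7

```text
clock: 9.28
tool_pos: [0.4555, 0.3723, 0.2]
eef_rot: [0.065, 0.998, 0.0, 0.0]
contact_force: [0.7, 0.3, -0.9]
opening: 0.792
```

Run:
```python
from h import *
s,M=state()
p=shot('wrist','pics/w2.png'); W=cloud(p)
for n in ['hoop_mid','mat']:
    r=find(p,n); m=r[1]&(p['range_z']>0); P=W[m]; zt=np.percentile(P[:,2],90); t=P[P[:,2]>zt-.006]
    print(n,r[0],zt,cv2.minAreaRect((t[:,:2]*1000).astype(np.float32)))
# push start: station frame
y=np.radians(-7.4);X=np.array([np.cos(y),np.sin(y)]);Y=np.array([-np.sin(y),np.cos(y)]);O=np.array([.649,.040])
for a in [(-.25,-.01)]:
    w=O+a[0]*X+a[1]*Y; print(w,rel([*w,.16]))
```

```text
t 9.28 pos [0.4555 0.3723 0.2   ] y-yaw deg 82.57 z [ 0.  0. -1.] F [ 0.7  0.3 -0.9] open 0.792
hoop_mid 0.94 0.05750707546657964 ((454.96466064453125, 372.820068359375), (50.85541915893555, 51.54167175292969), 83.66999816894531)
mat 0.9 0.003278110939402357 ((457.6401062011719, 370.90252685546875), (111.9687728881836, 111.41605377197266), 2.2585158348083496)
t 9.43 pos [0.4566 0.3732 0.2009] y-yaw deg 82.55 z [ 0.004  0.004 -1.   ] F [ 0.  -0.5  0.1] open 0.793
[0.39979425 0.06228219] [  1.61 -31.59   3.96]
```

View pics/w2.png

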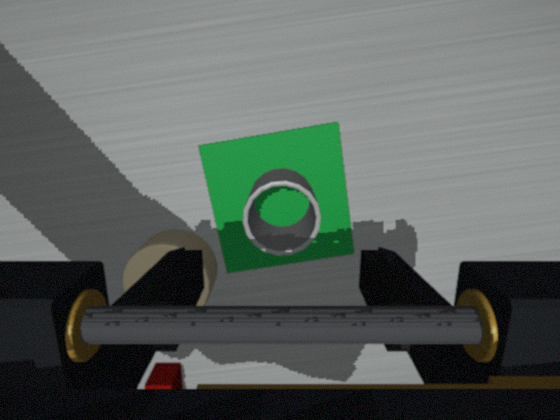

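The hoop stands inside the mat (ring at 282,217), about 3 mm off its centre. Next I'll go behind the board's near long edge, with the jaws open and aligned with the board.

carry_out:
  motion: [-0.1,-3,0,0,0,0,-0.2,-5,0,0,0,0,-0.2,-5,0,0,0,0,-0.2,-5,0.5,0,0,0,-0.2,-5,1,0,0,0,-0.3,-4.5,1.5,0,0,0,-0.1,-2.2,1,0,0,0.126,0,0,0,0,0,0.126]
  hand: 8.8

```text
clock: 10.42
tool_pos: [0.4288, 0.0735, 0.157]
eef_rot: [0.194, 0.981, -0.002, -0.002]
contact_force: [0.1, 0.6, 0.3]
opening: 0.998
```

Run:
```python
from h import *
p=shot('wrist','pics/w3.png'); W=cloud(p); print(p['hand_eye'])
print(monitor.get_state()['q'].round(2))
for n in ['board','blue_cheese']:
    r=find(p,n)
    if r is None: print(n,None); continue
    m=r[1]&(p['range_z']>0); P=W[m]; zt=np.percentile(P[:,2],90); t=P[P[:,2]>zt-.006]
    print(n,r[0],zt,cv2.minAreaRect((t[:,:2]*1000).astype(np.float32)))
print(rel([.431,.077,.073]))
```

```text
[[ 3.20272954e-04 -9.64953783e-01 -2.62419692e-01  6.79786553e-02]
 [ 9.99999497e-01  5.97086054e-05  1.00090335e-03 -2.22189350e-04]
 [-9.50156760e-04 -2.62419880e-01  9.64953317e-01 -8.02911527e-02]
 [ 0.00000000e+00  0.00000000e+00  0.00000000e+00  1.00000000e+00]]
[-0.23  0.75 -0.08  2.24  0.34  0.17  0.55]
board 0.7 0.023089256022326754 ((495.1335144042969, 51.197845458984375), (139.8097686767578, 90.65349578857422), 68.45954895019531)
blue_cheese 0.59 0.057343687880284135 ((465.7798767089844, 60.9197998046875), (62.15897750854492, 122.03878021240234), 87.62154388427734)
t 10.57 pos [0.4297 0.0762 0.1577] y-yaw deg 68.24 z [-0.001 -0.    -1.   ] F [0.1 0.3 0. ] open 1.0
[-0.1   0.13  8.47]
```

View pics/w3.png

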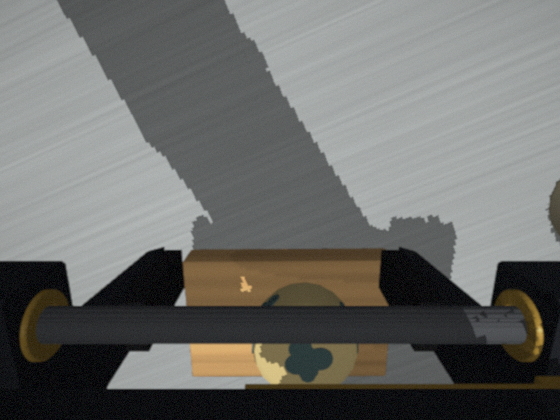

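carry_out:
  motion: [0,0,1.5,0,0,0,0,0,2,0,0,0,0,0,2,0,0,0,0,0,1.5,0,0,0,0,0,1,0,0,0,0,0,0.4,0,0,0,0,0,0,0,0,0]

```text
clock: 11.45
tool_pos: [0.4355, 0.0773, 0.0853]
eef_rot: [0.188, 0.982, -0.002, -0.005]
contact_force: [0.5, -0.7, 0.1]
opening: 1.003
```

carry_out:
  motion: [-0.3,0,0,0,0,0,-0.4,0,0,0,0,0,-0.5,0,0,0,0,0,-0.5,0,0,0,0,0,-0.5,0,0,0,0,0,-0.3,0,0,0,0,0,0,0,0,0,0,0]

```text
clock: 12.32
tool_pos: [0.4587, 0.0676, 0.0855]
eef_rot: [0.19, 0.982, -0.002, -0.005]
contact_force: [-3.2, 1.9, 2.1]
opening: 0.997
```

```bash
cat >> h.py <<'E'
yw=np.radians(-7.4);SX=np.array([np.cos(yw),np.sin(yw)]);SY=np.array([-np.sin(yw),np.cos(yw)]);O=np.array([.649,.040])
def st(w): d=np.array(w)[:2]-O; return np.round([d@SX*1000,d@SY*1000],1)
def look(cam,save=None):
    s,M=state(); print('tcp st',st(s['tool_pos']))
    p=shot(cam,save); W=cloud(p)
    for n in ['board','blue_cheese']:
        r=find(p,n)
        if r is None: print(n,None); continue
        m=r[1]&(p['range_z']>0); P=W[m]
        zt=.024 if n=='board' else .058
        t=P[abs(P[:,2]-zt)<.006]
        if len(t)<10: print(n,'few');continue
        c,sz,a=cv2.minAreaRect((t[:,:2]*1000).astype(np.float32))
        if n=='board' and sz[0]<sz[1]: a-=90
        print(n,round(r[0],2),np.round(c),np.round(sz),'yaw rel',round((a-90+7.4+90)%180-90,1),'st',st(np.array(c)/1000))
    return p,W
E
python3 -c "
from h import *
look('top')"
```

```text
t 12.32 pos [0.4587 0.0676 0.0855] y-yaw deg 68.15 z [-0.01  -0.002 -1.   ] F [-3.2  1.9  2.1] open 0.997
tcp st [-192.2    2.9]
board None
blue_cheese None
```

carry_out:
  motion: [0,0,0.5,0,0,0,0,0,0.5,0,0,0,0,0,0,0,0,0]

```text
clock: 12.85
tool_pos: [0.459, 0.0674, 0.0748]
eef_rot: [0.189, 0.982, -0.003, -0.005]
contact_force: [-1.2, -0.0, -1.7]
opening: 0.997
```

```bash
python3 -c "
from h import *
state();print(monitor.get_state()['q'].round(2));look('scene','pics/s2.png')"
```

```text
t 12.85 pos [0.459  0.0674 0.0748] y-yaw deg 68.17 z [-0.01  -0.004 -1.   ] F [-1.2 -0.  -1.7] open 0.997
[-0.11  0.94 -0.22  2.17  1.25  0.19 -0.3 ]
t 12.85 pos [0.459  0.0674 0.0748] y-yaw deg 68.17 z [-0.01  -0.004 -1.   ] F [-1.2 -0.  -1.7] open 0.997
tcp st [-192.     2.7]
board 0.83 [512.  45.] [145.  91.] yaw rel -12.1 st [-136.5  -13.2]
blue_cheese 0.91 [514.  58.] [63. 59.] yaw rel -62.0 st [-136.1    0.2]
```

View pics/s2.png

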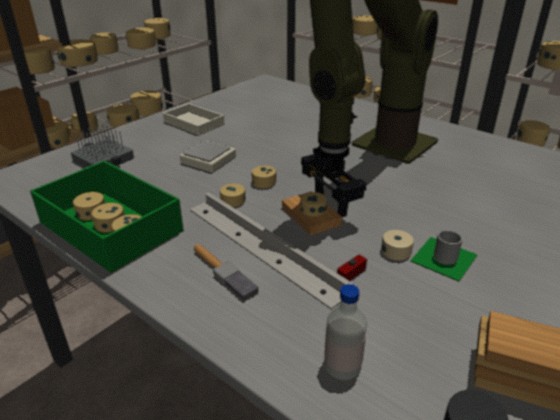

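carry_out:
  motion: [-0.3,0,0,0,0,-0.02,-0.5,0,0,0,0,-0.03,-0.6,0,0,0,0,-0.04,-0.7,0,0,0,0,-0.04,-0.7,0,0,0,0,-0.04,-0.7,0,0,0,0,-0.04,-0.7,0,0,0,0,-0.04,-0.5,0,0,0,0,0]

```text
clock: 14.0
tool_pos: [0.5037, 0.0547, 0.075]
eef_rot: [0.067, 0.998, -0.002, -0.005]
contact_force: [-3.9, 0.0, 1.6]
opening: 1.001
```

```bash
python3 -c "
from h import *
look('scene')"
```

```text
t 14.0 pos [0.5037 0.0547 0.075 ] y-yaw deg 82.37 z [-0.011 -0.004 -1.   ] F [-3.9  0.   1.6] open 1.001
tcp st [-146.    -4.1]
board 0.96 [559.  48.] [141.  92.] yaw rel -0.1 st [-90.4  -4.1]
blue_cheese 0.97 [560.  59.] [60. 62.] yaw rel -21.2 st [-91.   7.]
```

carry_out:
  motion: [-0.3,0,0,0,0,0,-0.5,0,0,0,0,0,-0.6,0,0,0,0,0,-0.7,0,0,0,0,0,-0.7,0,0,0,0,0,-0.6,0,0,0,0,0,-0.4,0,0,0,0,0,-0.2,0,0,0,0,0]

```text
clock: 15.15
tool_pos: [0.5438, 0.0502, 0.0746]
eef_rot: [0.066, 0.998, -0.002, -0.005]
contact_force: [-4.1, 0.4, 3.6]
opening: 0.995
```

carry_out:
  motion: [-0.2,0,0,0,0,0,-0.1,0,0,0,0,0,-0.1,0,0,0,0,0,-0.1,0,0,0,0,0,0,0,0,0,0,0]

```text
clock: 15.78
tool_pos: [0.5489, 0.0496, 0.0746]
eef_rot: [0.066, 0.998, -0.002, -0.005]
contact_force: [-3.5, 0.8, 3.5]
opening: 0.996
```

```bash
python3 -c "
from h import *
look('scene')"
```

```text
t 15.78 pos [0.5489 0.0496 0.0746] y-yaw deg 82.45 z [-0.01  -0.003 -1.   ] F [-3.5  0.8  3.5] open 0.996
tcp st [-100.6   -3.4]
board 0.85 [605.  43.] [142.  96.] yaw rel 1.6 st [-43.7  -3.1]
blue_cheese 0.83 [606.  51.] [63. 59.] yaw rel -5.8 st [-44.1   5.7]
```

carry_out:
  motion: [-0.1,0,0,0,0,0,-0.1,0,0,0,0,0,-0.1,0,0,0,0,0,0,0,0,0,0,0]

```text
clock: 16.42
tool_pos: [0.5514, 0.0494, 0.0745]
eef_rot: [0.066, 0.998, -0.002, -0.005]
contact_force: [-5.2, 0.7, 4.4]
opening: 0.997
```

carry_out:
  motion: [0.5,0,0,0,0,0,1.5,0,0,0,0,0,1,0,-1,0,0,0,0,0,-3,0,0,0,0,0,-4,0,0,0,0,0,-4,0,0,0,-1,-3,0,0,0,0,-2,-3.5,0,0,0,0]
  hand: 4

```text
clock: 17.42
tool_pos: [0.545, -0.0149, 0.1965]
eef_rot: [0.065, 0.998, -0.002, -0.003]
contact_force: [0.3, -0.6, 0.4]
opening: 0.456
```

carry_out:
  motion: [-3,-3.3,0,0,0,0,-2,0,0,0,0,-0.1745,0,0,0,0,0,-0.1745,0,0,0,0,0,-0.1745,0,0,0,0,0,-0.1745,0,0,0,0,0,-0.1745,0,0,0,0,0,-0.1745,0,0,0,0,0,-0.1745]

```text
clock: 18.42
tool_pos: [0.59, -0.0546, 0.1951]
eef_rot: [-0.521, 0.854, 0.001, -0.005]
contact_force: [-0.4, 0.3, -0.5]
opening: 0.454
```

carry_out:
  motion: [0,0,0,0,0,-0.1745,0,0,0,0,0,-0.1745,0,0,0,0,0,0,0,0,0,0,0,0]

```text
clock: 18.92
tool_pos: [0.5897, -0.0543, 0.1948]
eef_rot: [-0.658, 0.753, 0.002, -0.005]
contact_force: [0.2, 0.2, -0.2]
opening: 0.454
```

```bash
python3 -c "
from h import *
p,W=look('wrist','pics/w4.png')
r=find(p,'cheese_end')
if r: P=W[r[1]];t=P[abs(P[:,2]-.036)<.005];print(st(t.mean(0)))
print(monitor.get_state()['q'].round(2))
w=O-.048*SX-.102*SY; print(rel([*w,.074]))
"
```

```text
t 18.93 pos [ 0.5897 -0.0543  0.1948] y-yaw deg 172.26 z [-0.009 -0.003 -1.   ] F [ 0.2  0.2 -0.2] open 0.454
tcp st [ -46.7 -101.1]
board 0.62 [604.  35.] [130.  90.] yaw rel -0.1 st [-44.3 -11.2]
blue_cheese 0.68 [606.  52.] [35. 61.] yaw rel -1.0 st [-44.3   6.8]
[ -43.8 -201. ]
[ 0.56  1.02 -1.07  1.73  1.02  1.07  2.13]
t 19.12 pos [ 0.5896 -0.0541  0.1946] y-yaw deg 172.38 z [-0.01  -0.003 -1.   ] F [0.4 0.5 0.3] open 0.456
[5.000e-02 1.000e-02 1.206e+01]
```

View pics/w4.png

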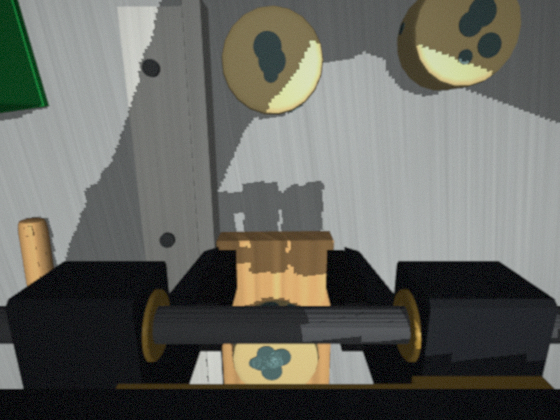

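carry_out:
  motion: [0,0,2,0,0,0,0,0,3,0,0,0,0,0,3,0,0,0,0,0,2,0,0,0,0,0,1.5,0,0,0,0,0,0.5,0,0,0,0,0,0,0,0,0]

```text
clock: 20.0
tool_pos: [0.5886, -0.0543, 0.0747]
eef_rot: [-0.659, 0.752, 0.002, -0.004]
contact_force: [-0.7, 0.5, -0.8]
opening: 0.456
```

carry_out:
  motion: [-0.3,0,0,0,0,0,-0.4,0,0,0,0,0,-0.4,0,0,0,0,0,-0.4,0,0,0,0,0,-0.5,0,0,0,0,0,-0.6,0,0,0,0,0,-0.7,0,0,0,0,0,-0.7,0,0,0,0,0]

```text
clock: 21.0
tool_pos: [0.5933, -0.0159, 0.0743]
eef_rot: [-0.659, 0.752, 0.001, -0.006]
contact_force: [-2.0, -5.0, 3.4]
opening: 0.455
```

```bash
python3 -c "
from h import *
look('scene')"
```

```text
t 21.0 pos [ 0.5933 -0.0159  0.0743] y-yaw deg 172.39 z [-0.011 -0.006 -1.   ] F [-2.  -5.   3.4] open 0.455
tcp st [-48.  -62.6]
board 0.65 [605.  63.] [146.  88.] yaw rel -0.2 st [-46.8  17.1]
blue_cheese 0.58 [610.  76.] [61. 61.] yaw rel 1.0 st [-42.8  30.6]
```

carry_out:
  motion: [-0.6,0,0,0,0,0,-0.7,0,0,0,0,0,-0.7,0,0,0,0,0,-0.7,0,0,0,0,0,-0.7,0,0,0,0,0,-0.7,0,0,0,0,0,-0.6,0,0,0,0,0,-0.6,0,0,0,0,0]

```text
clock: 22.15
tool_pos: [0.6005, 0.0378, 0.0741]
eef_rot: [-0.659, 0.752, 0.002, -0.005]
contact_force: [-1.5, -4.1, 3.0]
opening: 0.456
```

```bash
python3 -c "
from h import *
look('scene')"
```

```text
t 22.15 pos [0.6005 0.0378 0.0741] y-yaw deg 172.44 z [-0.01  -0.004 -1.   ] F [-1.5 -4.1  3. ] open 0.456
tcp st [-47.8  -8.5]
board 0.8 [615. 116.] [149.  90.] yaw rel 1.4 st [-43.5  71.1]
blue_cheese 0.9 [620. 130.] [58. 61.] yaw rel -75.2 st [-40.7  85.4]
```

carry_out:
  motion: [-0.4,0,0,0,0,0,-0.6,0,0,0,0,0,-0.7,0,0,0,0,0,-0.7,0,0,0,0,0,-0.6,0,0,0,0,0,-0.5,0,0,0,0,0,-0.4,0,0,0,0,0,-0.3,0,0,0,0,0]

```text
clock: 23.3
tool_pos: [0.6061, 0.0792, 0.074]
eef_rot: [-0.659, 0.752, 0.002, -0.005]
contact_force: [-1.7, -4.6, 3.3]
opening: 0.451
```

carry_out:
  motion: [-0.15,0,0,0,0,0,-0.1,0,0,0,0,0,-0.1,0,0,0,0,0,0,0,0,0,0,0]

```text
clock: 23.8
tool_pos: [0.6065, 0.0825, 0.0739]
eef_rot: [-0.659, 0.752, 0.002, -0.005]
contact_force: [-1.5, -4.8, 3.0]
opening: 0.451
```

```bash
python3 -c "
from h import *
look('scene')"
```

```text
t 23.8 pos [0.6065 0.0825 0.0739] y-yaw deg 172.43 z [-0.01  -0.003 -1.   ] F [-1.5 -4.8  3. ] open 0.451
tcp st [-47.6  36.7]
board 0.69 [620. 162.] [140.  92.] yaw rel 0.4 st [-44.1 117.3]
blue_cheese 0.68 [623. 173.] [64. 62.] yaw rel -3.2 st [-42.6 128.6]
```

Nearly home; I'll creep forward until the force rises.

carry_out:
  motion: [-0.1,0,0,0,0,0,-0.1,0,0,0,0,0,0,0,0,0,0,0]

```text
clock: 24.32
tool_pos: [0.6066, 0.0828, 0.0739]
eef_rot: [-0.659, 0.752, 0.001, -0.006]
contact_force: [-2.4, -7.8, 7.3]
opening: 0.458
```

carry_out:
  motion: [-0.1,0,0,0,0,0,-0.1,0,0,0,0,0,0,0,0,0,0,0]

```text
clock: 24.7
tool_pos: [0.6066, 0.0831, 0.0739]
eef_rot: [-0.658, 0.753, -0.0, -0.008]
contact_force: [-3.8, -11.3, 9.9]
opening: 0.455
```

carry_out:
  motion: [0.5,0,0,0,0,0,1.5,0,0,0,0,0,1.5,0,-1,0,0,0,0,0,-3,0,0,0,0,0,-4,0,0,0,0,0,-4,0,0,0,0,4,0,0,0,0.1745,0,0,0,0,0,0.1745]
  hand: 8.8

```text
clock: 25.7
tool_pos: [0.5615, 0.0577, 0.1956]
eef_rot: [-0.517, 0.856, 0.002, -0.005]
contact_force: [0.1, 0.5, 0.3]
opening: 0.997
```

carry_out:
  motion: [0,0,0,0,0,0.1745,0,0,0,0,0,0.1745,0,0,0,0,0,0.1745,0,0,0,0,0,0.1745,0,0,0,0,0,0.1745,0,0,0,0,0,0.1745,0,0,0,0,0,0.1745,0,0,0,0,0,0]

```text
clock: 26.7
tool_pos: [0.564, 0.0576, 0.195]
eef_rot: [0.065, 0.998, -0.002, -0.004]
contact_force: [-0.1, 1.0, 0.5]
opening: 0.997
```

```bash
python3 -c "
from h import *
look('top');look('scene')
p,W=look('wrist','pics/w5.png')
print(monitor.get_state()['q'].round(2))
w=O-.13*SX+.118*SY; print(rel([*w,.074]))
for n in ['end_stop','station']:
    r=find(p,n)
    if r: P=W[r[1]];t=P[abs(P[:,2]-.029)<.005];print(n,cv2.minAreaRect((t[:,:2]*1000).astype(np.float32)))
"
```

```text
t 26.7 pos [0.564  0.0576 0.195 ] y-yaw deg 82.57 z [-0.009 -0.003 -1.   ] F [-0.1  1.   0.5] open 0.997
tcp st [-86.5   6.5]
board 0.65 [626. 207.] [48. 90.] yaw rel -88.2 st [-44.5 162.2]
blue_cheese few
t 26.85 pos [0.564  0.0576 0.1946] y-yaw deg 82.6 z [-0.01  -0.002 -1.   ] F [ 0.2 -0.6 -0.2] open 1.002
tcp st [-86.6   6.5]
board 0.76 [620. 163.] [142.  93.] yaw rel 0.1 st [-44.8 117.8]
blue_cheese 0.9 [624. 173.] [61. 62.] yaw rel -16.4 st [-42.2 128.2]
t 27.0 pos [0.564  0.0577 0.1944] y-yaw deg 82.52 z [-0.01  -0.002 -1.   ] F [-0.3  0.1 -0. ] open 1.003
tcp st [-86.6   6.6]
board 0.89 [616. 164.] [143.  82.] yaw rel -0.2 st [-48.6 118.4]
blue_cheese 0.85 [610. 181.] [60. 33.] yaw rel -38.7 st [-57.1 134.3]
[ 0.23  0.87 -0.74  1.81  0.8   0.8   0.51]
t 27.15 pos [0.564  0.0577 0.1943] y-yaw deg 82.48 z [-0.01  -0.003 -1.   ] F [-0.4 -0.2 -0.4] open 0.999
[ 4.25 11.18 12.03]
end_stop ((611.2391357421875, 245.474853515625), (25.253925323486328, 30.64020538330078), 84.07107543945312)
station ((0.0, 0.0), (0.0, 0.0), 0.0)
```

View pics/w5.png

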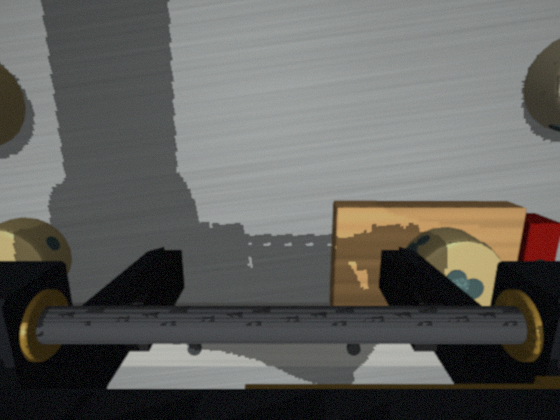

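carry_out:
  motion: [2.2,0,0,0,0,0,2.1,3,0,0,0,0,0,4.4,0,0,0,0,0,3,0,0,0,0,0,0,3,0,0,0,0,0,4,0,0,0,0,0,3,0,0,0,0,0,1.5,0,0,0]

```text
clock: 28.25
tool_pos: [0.5333, 0.1659, 0.0779]
eef_rot: [0.066, 0.998, -0.002, -0.006]
contact_force: [-0.1, 0.2, 0.3]
opening: 1.002
```

carry_out:
  motion: [0,0,0.5,0,0,0,-0.5,0,0,0,0,0,-0.7,0,0,0,0,0,-0.7,0,0,0,0,0,-0.5,0,0,0,0,0,-0.3,0,0,0,0,0,0,0,0,0,0,0]

```text
clock: 29.12
tool_pos: [0.5608, 0.1625, 0.0741]
eef_rot: [0.066, 0.998, -0.002, -0.005]
contact_force: [0.4, -0.3, -0.2]
opening: 0.999
```

```bash
python3 -c "
from h import *
look('scene')"
```

```text
t 29.12 pos [0.5608 0.1625 0.0741] y-yaw deg 82.44 z [-0.01  -0.003 -1.   ] F [ 0.4 -0.3 -0.2] open 0.999
tcp st [-103.3  110.1]
board 0.93 [619. 163.] [143.  88.] yaw rel -0.8 st [-45.9 118. ]
blue_cheese 0.96 [624. 173.] [60. 57.] yaw rel -48.3 st [-41.4 128.6]
```

carry_out:
  motion: [-0.15,0,0,0,0,0,-0.15,0,0,0,0,0,-0.15,0,0,0,0,0,0,0,0,0,0,0]

```text
clock: 29.78
tool_pos: [0.5652, 0.1619, 0.0741]
eef_rot: [0.066, 0.998, -0.002, -0.005]
contact_force: [0.0, 0.0, -0.2]
opening: 0.996
```

carry_out:
  motion: [-0.1,0,0,0,0,0,-0.1,0,0,0,0,0,0,0,0,0,0,0]

```text
clock: 30.15
tool_pos: [0.5659, 0.1619, 0.074]
eef_rot: [0.065, 0.998, -0.002, -0.006]
contact_force: [-4.4, -0.1, 4.3]
opening: 0.995
```

carry_out:
  motion: [-0.1,0,0,0,0,0,-0.1,0,0,0,0,0,0,0,0,0,0,0]

```text
clock: 30.52
tool_pos: [0.5662, 0.1618, 0.074]
eef_rot: [0.065, 0.998, -0.002, -0.007]
contact_force: [-8.9, 0.2, 6.2]
opening: 0.999
```

The board no longer yields, so it is seated. I'll back off and check.

carry_out:
  motion: [0.4,0,0,0,0,0,1,0,0,0,0,0,1.5,0,0,0,0,0,1,0,-2,0,0,0,0,0,-4,0,0,0,0,0,-4,0,0,0,0,-5,-4,0,0,0,0,-5,0,0,0,0]

```text
clock: 31.52
tool_pos: [0.5204, 0.0694, 0.218]
eef_rot: [0.065, 0.998, -0.001, -0.001]
contact_force: [0.4, -1.1, -0.4]
opening: 0.998
```

carry_out:
  motion: [0,-5,0,0,0,0,0,-5,0,0,0,0,0,-5,0,0,0,0,0,-3,0,0,0,0,0,0,0,0,0,0]

```text
clock: 32.15
tool_pos: [0.4947, -0.1122, 0.2154]
eef_rot: [0.068, 0.998, -0.003, -0.004]
contact_force: [0.0, 1.1, -0.0]
opening: 0.997
```

```bash
python3 -c "
from h import *
look('scene','pics/s6.png')
p,W=look('top','pics/t6.png')
for n,z in [('hoop_mid',.058),('mat',.004),('cheese_end',.036),('cheese_left',.038),('cheese_right',.038),('end_stop',.03),('station',.028)]:
    r=find(p,n)
    if r: P=W[r[1]];t=P[abs(P[:,2]-z)<.005]; c=cv2.minAreaRect((t[:,:2]*1000).astype(np.float32)) if len(t) else 0; print(n,np.round(c[0]),np.round(c[1]),round(c[2],1)) if c else print(n,'few')
cv2.imwrite('pics/c6.png',cv2.resize(p['frame'][130:290,110:380,::-1],None,fx=2.9,fy=2.9,interpolation=2))
"
```

```text
t 32.15 pos [ 0.4947 -0.1122  0.2154] y-yaw deg 82.16 z [-0.009 -0.005 -1.   ] F [ 0.   1.1 -0. ] open 0.997
tcp st [-133.4 -170.8]
board 0.68 [622. 161.] [138.  92.] yaw rel 1.3 st [-42.6 116.4]
blue_cheese 0.79 [623. 173.] [61. 60.] yaw rel -47.9 st [-42.6 128.7]
t 32.3 pos [ 0.4957 -0.1078  0.2155] y-yaw deg 82.57 z [-0.008 -0.002 -1.   ] F [-0.3  0.6  0. ] open 0.999
tcp st [-133.  -166.3]
board 0.87 [620. 161.] [140.  91.] yaw rel -0.2 st [-44.4 116.3]
blue_cheese 0.72 [620. 170.] [59. 58.] yaw rel -37.0 st [-45.8 125. ]
hoop_mid [452. 373.] [51. 47.] 66.6
mat [457. 369.] [113. 114.] 0.6
cheese_left [501. 277.] [64. 65.] 62.0
cheese_right [ 446. -149.] [65. 42.] 56.3
end_stop [630. 242.] [26. 70.] 80.3
station [656.  56.] [440.  16.] 82.6
```

View pics/c6.png

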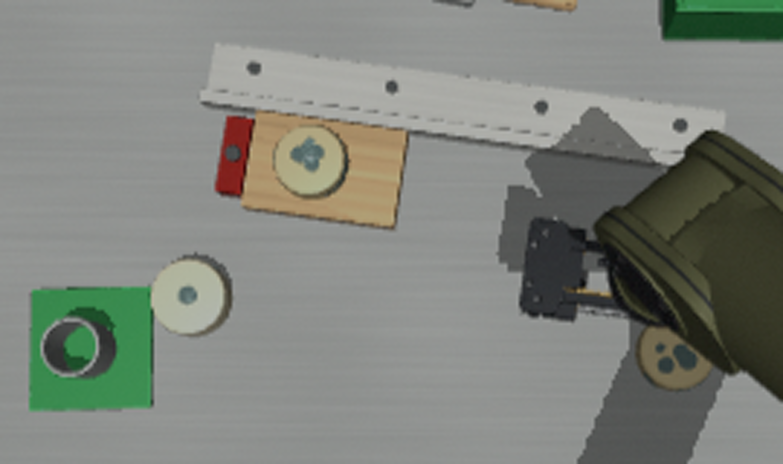

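carry_out:
  motion: [-1.8,4,0,0,0,0,-1.8,4,0,0,0,0,-1.8,4,0,0,0,0,-1.8,4,0,0,0,0,-1.8,4,0,0,0,0,-1.8,4,0,0,0,0,-1.8,4,0,0,0,0,-1.8,3,0,0,0,0]

```text
clock: 33.8
tool_pos: [0.6789, 0.1812, 0.2118]
eef_rot: [0.065, 0.998, -0.001, -0.005]
contact_force: [0.6, -0.2, 0.7]
opening: 1.001
```

carry_out:
  motion: [0,0,0,0,0,0,0,0,0,0,0,0,0,0,0,0,0,0]

```text
clock: 34.17
tool_pos: [0.6784, 0.1773, 0.2118]
eef_rot: [0.066, 0.998, -0.003, -0.005]
contact_force: [0.6, 0.2, -0.4]
opening: 0.993
```

```bash
python3 -c "
from h import *
p,W=look('wrist','pics/w7.png')
for n,z in [('end_stop',.03),('station',.028)]:
    r=find(p,n)
    if r: P=W[r[1]];t=P[abs(P[:,2]-z)<.004]; c=cv2.minAreaRect((t[:,:2]*1000).astype(np.float32)); print(n,c,st(np.array(c[0])/1000))
"
```

```text
t 34.17 pos [0.6784 0.1773 0.2118] y-yaw deg 82.39 z [-0.01  -0.004 -1.   ] F [ 0.6  0.2 -0.4] open 0.993
tcp st [ 11.5 139.9]
board 0.81 [621. 162.] [140.  90.] yaw rel 0.1 st [-43.4 117.5]
blue_cheese 0.77 [622. 172.] [62. 62.] yaw rel -46.5 st [-43.6 127.1]
end_stop ((631.3347778320312, 243.39015197753906), (24.4158878326416, 69.76100158691406), 82.81431579589844) [-43.7 199.4]
station ((666.64794921875, 118.00846862792969), (320.24786376953125, 12.629608154296875), 82.65450286865234) [ 7.5 79.6]
```

View pics/w7.png

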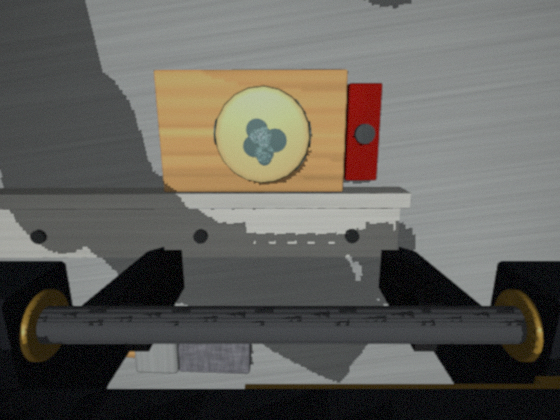

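The board (155–347, 70–190) is tight against the red stop and the rail. It measures 81.9 mm from the stop's centre (82 nominal) and 44.9 mm from the rail face (45 nominal). The cheese is about 10 mm off the board's middle.

```bash
python3 -c "
from h import *
print(workorder.finish_job())"
```

```text
the job is handed in; nothing more can be done
None
```

The job is done and handed in at about 34 s of the 67 s allowed; the hand-in gave no verdict.

**What I did:** I stood the hoop on the green mat. Then I pushed the board with two fingers, first square against the rail and then along it to the red stop. A last press against the rail made sure it was seated. I stopped each final push when the force rose and the board no longer moved.

**Last checks:**

| Check | Measured | Limit or nominal |
|---|---|---|
| Hoop from mat centre | 3 mm in the close-up, about 6 mm in the last top view | 30 mm |
| Board centre from rail face | 44.9 mm | 45 mm nominal |
| Board centre from stop centre | 81.9 mm | 82 mm nominal |
| Board angle to rail | 0.1° | 1.4° |
| Cheese from board middle | about 10 mm (8–12 mm across views) | 22 mm |
| cheese_left movement | about 1 mm | 12 mm |

**What was missed or disagreed:**
- **cheese_end:** it was hidden in the last top view. My last measurement, before the push along the rail, showed it where it started.
- **cheese_right:** it was only partly visible at the end, and the finder mistook it for the mat at the start. I have no exact before-and-after figure, but the arm worked well clear of it.
- **Board angle:** one view from the scene camera read 1.3°, while the top and wrist views read about 0.2° or less. I trusted the closer wrist view.

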